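Carry a finished ring on the loading paddle to the measuring rest

ROBOT

A 7-joint arm with a two-finger parallel gripper is mounted at the origin on the work surface. World frame = base frame: x ahead of the robot, y to its left, z up, the work surface at z = 0. Lengths are in m, angles in rad, forces in N, time in s.
With the tool pointing down it reaches from about 0.425 to 1.025 m from the base axis. Payload 9.4 kg.
Tool frame: the origin (TCP) lies at the very end of the fingers, on their centre line; the grasp point (between the pads) lies 19 mm behind it; z points along the fingers, y is the line along which they close (so a half turn about z gives the same grasp; the last joint's range is limited). The gripper opens to 85 mm and grips with 20 to 120 N. Pads are 22 mm wide; open, the fingers measure 114 mm over their backs; the gripper's body (76 mm by 85 mm) begins 54 mm behind the grasp point. The pads swing forward as they close: fully open they stand 13 mm farther back than shut.
Start: joints at [-0.077, 0.599, -0.003, 1.599, 0.002, 0.943, -0.08], TCP at [0.725, -0, 0.231] pointing down, gripper open.
Joint ranges: [-2.57, 2.57], [-0.35, 1.97], [-1.29, 1.29], [0.11, 2.56], [-1.05, 4.19], [0.11, 1.86], [-2.63, 2.63]. Speed limits (rad/s): [2.22, 2.22, 3.01, 3.01, 3.14, 3.14, 3.14].

INTERFACE

Orientations are given as a rotation vector (axis times angle).
In Python, from cell import r gives the robot as it stands.
- The arm moves only by the tool arm_command, never from a script. Its argument "commands" is a list of rows, each a list of 3 entries, a list of its own where there are three numbers: the opening, from 0 (shut) to 1 (fully open), then the shift along the tool's x, y, z in mm, then the turn, a rotation vector about the tool's x, y, z in degrees. In form: [[hand, [dx, dy, dz], [rx, ry, rz]], ...]. A call has 1 to 20 rows; each row is the pose to reach, as a shift and turn from the pose commanded when the call began, along the tool's axes at that moment; what a row does not reach only later rows make up. A row lasts 1/10 s, in which the tool goes at most 50 mm and 8.59 degrees, less where a joint would pass 70% of its speed; a pose out of reach is approached as far as the arm can. A call with a gripper value outside its range is refused whole. The fingers move at their own pace and stop on an object; the grip force is fixed at half the most. Time passes only in rows, so rows that repeat a pose let the fingers close. It gives the time, the measured TCP pose, the force, the opening and the grip force at its end, in the units of the state.
- r.sense(): the state, without advancing time (a new reading comes with each control period).
- r.read_camera(name): name is "scene" or "side" or "wrist"; returns a dict with "img" (400x640x3 uint8, red, green, blue), "z_map" (400x640 float32, m along the optical axis (not along the pixel's ray), 0 where there is no reading), "K" (3x3 intrinsics, pixels), "xyz" and "orientation" of the camera in the world; the wrist camera has in their place "hand_eye" (4x4, takes a point from camera to tool coordinates, whose origin is the TCP and whose axes are the flange's). Camera axes: x right, y down, z forward; pixel columns grow to the right and rows downward; lengths in m; the calibration is good to about 2 mm. The wrist camera is an equidistant fisheye: a pixel r from the principal point sees the ray r / f radians off the axis. A picture is of the moment at which its call begins: read the wrist's pose just before it.
- r.hand_in(): hands the job in; it is judged then, once.
The state is a dict: "clock": time; "joints": joint angles; "dq": joint speeds; "tau": joint torques, N m; "ee_pos": TCP position; "orientation": TCP orientation; "wrist_force": force on the tool from outside, world axes, zero at the start; "torque": the same for the moment, N m; "grip_width": finger opening in m; "grasp_force": force on a finger pad.
Only numpy, scipy, OpenCV 4.12 (cv2) and the standard library are available. Lean on these libraries where they do the work, as an engineer would, in place of code of your own. Each camera call takes 0.05 s, during which the arm holds its last target. There are 200 camera calls.

TASK

The flat ring on the blade of the wooden-handled paddle has finished faces the gripper must not touch. Lift the paddle by its handle, keeping the ring level, and lower the blade between the two rails of the measuring rest (not the solid block) so the ring is left lying flat across both, centred. Then draw the paddle out and lay it flat on the bench, clear of the rest and the ring.

Things in the scene. Friction and masses are not known exactly. Their poses are not given: they have to be found in the camera images.
- paddle: Paddle, 250 g, flat on the bench: wooden handle 22 mm wide, 30 mm high; steel blade 34 mm wide, 4 mm thick, running straight on from the handle; flat underside. Origin: underside, below the point of the handle to grip from above, across its width. Own x runs to the blade tip, z up. Along x: handle from -110 to +50 mm, blade from there to its tip at +200 mm.
- paddle_blade (a point): Middle of the paddle's blade, on its top face: 150 mm forward of the paddle's origin and 4 mm above its underside. The ring lies about here (within about 5 mm).
- ring: Flat aluminium ring, about 80 g, outer diameter 80 mm, hole 40 mm, 8 mm thick, lying loose on the paddle's blade. Origin: centre of its underside, z up. A smaller, thicker steel ring and a tall steel collar elsewhere on the bench are bystanders.
- rest: Measuring rest, fixed: two steel rails on a 6 mm base plate, slot between them 56 mm wide along own x, open above and at both ends. Rails 110 mm long, 24 mm wide, tops 50 mm above bench. Origin: on the bench under its centre, z up. The solid block of like outline beside it is a bystander; they may swap. To the rest's right (-y) 0.4 m of bench is free but for the paddle.

How it is judged:
By the outcome, as a careful person would: the job done as asked, in the order asked, and still so for the second after the job is handed in, with the robot touching nothing.
It also fails if it takes over 54 s, if anything falls off the work surface, if the arm or the gripper's body presses on something with over 40 N, if the wrist force passes 120 N, or if a joint passes its speed limit or range.

## Working session

There is one attempt and no reset: what is moved stays moved. The work goes in short steps, Python scripts to look and compute and a tool call to move; the robot and the scene stay as the last step left them, time stands still between calls to the robot, and variables do not carry over. Pictures are saved under pics/ and viewed, at most 10 in all, crops included, and the job is handed in when it is done.

Besides the shell and the picture viewer there is one more tool, called after "Emit:" as name(argument=value, ...) on one line, values as JSON. arm_command: Moves the arm, as the interface text tells. Its arguments: {"type":"object","properties":{"commands":{"type":"array","items":{"type":"array"}}},"required":["commands"]}

```bash
mkdir -p pics; ls
python3 - <<'E'
from cell import r
import cv2,numpy as np
s=r.sense();print({k:np.round(v,3).tolist() for k,v in s.items()})
ims=[]
for n in("scene","side"):
    c=r.read_camera(n);print(n,c["K"].tolist(),c["xyz"],c["orientation"]);np.savez("pics/"+n,**c)
    cv2.imwrite(f"pics/{n}.png",c["img"][:,:,::-1])
E
```

```text
pics
{'clock': 0.0, 'joints': [-0.077, 0.6, -0.003, 1.6, 0.002, 0.943, -0.08], 'dq': [-0.0, -0.001, -0.0, -0.0, -0.001, 0.002, -0.0], 'tau': [-0.001, -77.644, 1.565, -25.8, 0.012, 0.009, 0.0], 'ee_pos': [0.725, -0.0, 0.23], 'orientation': [-2.221, -2.221, 0.002], 'wrist_force': [-0.326, -0.482, -0.201], 'torque': [-0.019, -0.031, 0.027], 'grasp_force': 0.0, 'grip_width': 0.086}
scene [[480.5138526600455, 0.0, 320.9882273540745], [0.0, 480.5138526600455, 196.2838811224415], [0.0, 0.0, 1.0]] [ 1.17939575 -0.31463453  0.63332439] [-2.04275987 -1.20672855  0.56336469]
side [[406.9278005181077, 0.0, 316.27033891249295], [0.0, 406.9278005181077, 193.58101834521295], [0.0, 0.0, 1.0]] [0.22205484 0.53927166 0.45390822] [-0.69664082  2.42035594 -1.37136068]
```

View pics/scene.png

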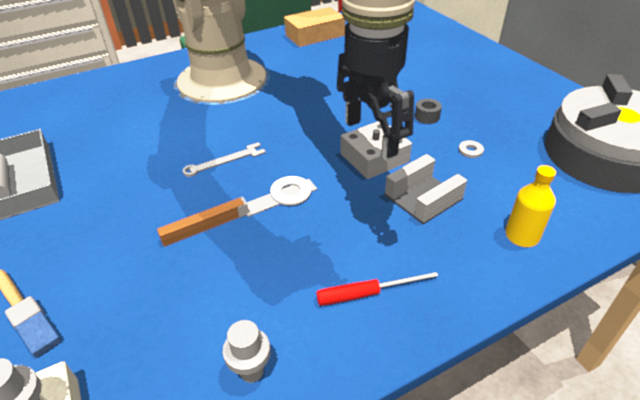

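View pics/side.png

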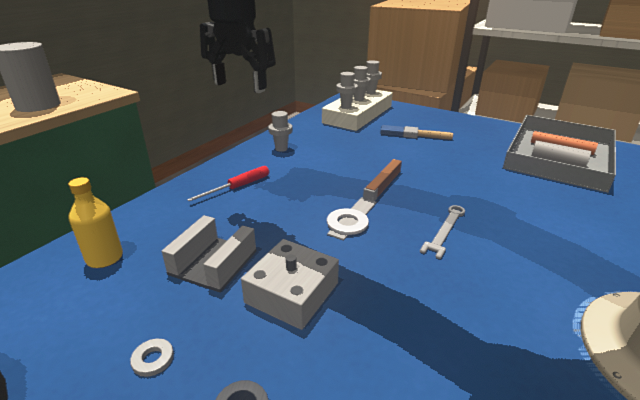

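The scene view shows the paddle handle at about (200,222), the ring at (291,190), the slotted rest at (425,187) and the block at (375,148). The side view shows the rest at (210,250), the block at (290,280), the ring at (348,221) and the handle at (383,178).

```bash
cat > h.py <<'E'
import numpy as np,cv2
from scipy.spatial.transform import Rotation as R
def cloud(c):
    z=c["z_map"];v,u=np.mgrid[:400,:640];K=c["K"]
    p=np.stack([(u-K[0,2])/K[0,0]*z,(v-K[1,2])/K[1,1]*z,z],-1)
    w=p@R.from_rotvec(c["orientation"]).as_matrix().T+c["xyz"]
    w[z==0]=np.nan
    return w
def rect(p): 
    (c,s,a)=cv2.minAreaRect((p[:,:2]*1000).astype(np.float32));return np.round(c,1),np.round(s,1),round(a,1)
def big(m):
    n,l,st,_=cv2.connectedComponentsWithStats(m.astype(np.uint8));return l==1+np.argmax(st[1:,4])
def measure(c):
    w=cloud(c);hsv=cv2.cvtColor(c["img"],cv2.COLOR_RGB2HSV);return w,hsv[...,0].astype(int),hsv[...,1].astype(int),hsv[...,2].astype(int)
E
python3 - <<'E'
from h import *
for n,bx in(("scene",dict(h=(150,190,250,250),r=(235,170,325,215),s=(382,150,470,222))),("side",dict(h=(355,155,410,205),r=(320,195,375,245),s=(160,212,260,290)))):
    c=dict(np.load(f"pics/{n}.npz"));w,H,S,V=measure(c)
    def sub(k,m):
        x0,y0,x1,y1=bx[k];b=np.zeros((400,640),bool);b[y0:y1,x0:x1]=1;return b&m
    z=w[...,2];print(n)
    blue=(H>95)&(H<125)&(S>120)
    print("bench z",np.nanmedian(z[blue&(w[...,0]>.4)&(w[...,0]<.9)]))
    m=big(sub("h",(H<20)&(S>100)));print("handle all",rect(w[m]),"z95",np.percentile(z[m],[5,50,95]).round(4))
    t=m&(z>.026);print(" top",rect(w[t]),t.sum())
    m=big(sub("r",~blue&(H>0)*(S<90)));print("ring z",np.nanpercentile(z[m],[5,50,95]).round(4))
    t=big(m&(z>.0085)&(z<.02));print(" ring",rect(w[t]),t.sum(),"circ",cv2.minEnclosingCircle((w[t][:,:2]*1000).astype(np.float32)))
    t=sub("s",(S<90)&(z>.046)&(z<.056))
    k,l,st,_=cv2.connectedComponentsWithStats(t.astype(np.uint8))
    print(" rest all",rect(w[t]),"z",np.median(z[t]))
    for i in range(1,k):
        if st[i,4]>60: print("  rail",rect(w[l==i]),st[i,4])
E
```

```text
scene
bench z -0.0008820247917127322
handle all (array([ 521.6, -221. ]), array([ 22.7, 158.3]), 1.5) z95 [nan nan nan]
 top (array([ 521.5, -221. ]), array([ 23.3, 158.4]), 2.1) 739
ring z [-0.0012  0.0034  0.0238]
 ring (array([ 529.5, -146.5]), array([ 5.6, 19.3]), 8.0) 41 circ ((528.8642578125, -146.58786010742188), 9.670077323913574)
 rest all (array([653.9, 178.7]), array([106.2, 113.4]), 8.9) z 0.04916610371748609
  rail (array([614.8, 172.6]), array([ 26.7, 113.3]), 9.4) 479
  rail (array([693.8, 184.4]), array([ 25.5, 112.2]), 9.1) 563
side
bench z -0.0012256466933037724
handle all (array([ 518.6, -219.3]), array([ 19.8, 159. ]), 1.6) z95 [0.027  0.0283 0.0296]
 top (array([ 518.6, -219.3]), array([ 19.8, 159. ]), 1.6) 297
ring z [-0.0004  0.0083  0.0116]
 ring (array([513.6, -38.1]), array([78.1, 78. ]), 16.7) 592 circ ((513.6241455078125, -38.52118682861328), 40.847835540771484)
 rest all (array([614.4, 176.9]), array([186., 115.]), 6.2) z 0.048720855324961176
  rail (array([692.6, 187.8]), array([ 25.2, 111.3]), 9.0) 625
  rail (array([614.2, 175. ]), array([ 25.3, 110.6]), 9.5) 703
  rail (array([542.3, 210.7]), array([25.9, 52.5]), 38.7) 277
```

Emit:
arm_command(commands=[[0.6, [-40, -45, 30], [0, 0, 0]], [0.6, [-80, -90, 60], [0, 0, -1]], [0.6, [-120, -135, 90], [0, 0, -1.8]], [0.6, [-155, -170, 110], [0, 0, -1.8]], [0.6, [-180, -195, 125], [0, 0, -1.8]], [0.6, [-190, -206, 130], [0, 0, -1.8]], [0.6, [-190, -206, 130], [0, 0, -1.8]], [0.6, [-190, -206, 130], [0, 0, -1.8]]])

```text
clock: 0.9
ee_pos: [0.5173, -0.1915, 0.1006]
orientation: [-2.189, -2.251, 0.002]
wrist_force: [0.5, -0.0, 0.7]
grip_width: 0.051
grasp_force: 0.0
```

Run:
```python
from h import *
from cell import r
s=r.sense();c=r.read_camera("wrist")
print(s["ee_pos"],R.from_rotvec(s["orientation"]).as_matrix().round(3).tolist(),s["grip_width"])
cv2.imwrite("pics/w1.png",c["img"][:,:,::-1])
c=dict(np.load("pics/scene.npz"));w=cloud(c)
for n,p in dict(spanner1=(262,150),sp2=(188,171),drv1=(437,275),drv2=(320,297),blocktop=(375,140),peg=(376,130),post=(250,370)).items():print(n,w[p[1],p[0]].round(3))
w=cloud(dict(np.load("pics/side.npz")));print(w[262,291],w[262,265])
```

```text
[ 0.51728889 -0.19148489  0.10058667] [[-0.028, 1.0, -0.002], [1.0, 0.028, 0.0], [0.0, -0.002, -1.0]] 0.05103811008259155
spanner1 [ 0.362 -0.036  0.006]
sp2 [ 0.343 -0.199 -0.001]
drv1 [ 0.819  0.083 -0.002]
drv2 [ 0.779 -0.115  0.022]
blocktop [0.507 0.161 0.052]
peg [0.496 0.17  0.067]
post [ 0.86  -0.259  0.061]
[0.49482306 0.17379666 0.06610613] [0.54056511 0.17810313 0.04847693]
```

View pics/w1.png

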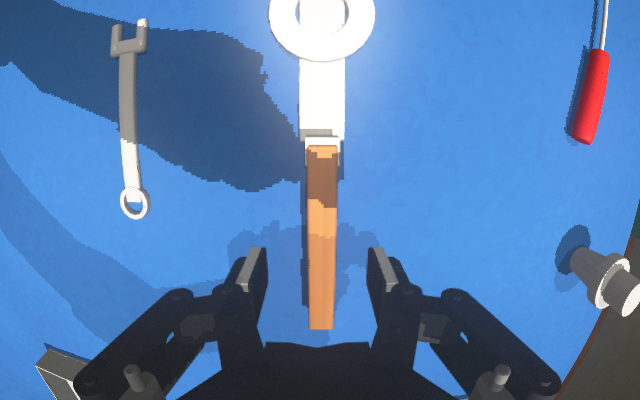

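The wrist view shows the handle at columns 308–336, between the fingers (257 and 377) and aligned. The ring is at (322,15).

Emit:
arm_command(commands=[[0.6, [0, 2, 30], [0, 0, 0]], [0.6, [0, 2, 60], [0, 0, 0]], [0.6, [0, 2, 85], [0, 0, 0]], [0.6, [0, 2, 95], [0, 0, 0]], [0.6, [0, 2, 95], [0, 0, 0]], [0.0, [0, 2, 95], [0, 0, 0]], [0.0, [0, 2, 95], [0, 0, 0]], [0.0, [0, 2, 95], [0, 0, 0]], [0.0, [0, 2, 95], [0, 0, 0]], [0.0, [0, 2, 95], [0, 0, 0]], [0.0, [0, 2, 95], [0, 0, 0]], [0.0, [0, 2, 95], [0, 0, 0]]])

```text
clock: 2.15
ee_pos: [0.5218, -0.1899, 0.0077]
orientation: [2.185, 2.255, 0.002]
wrist_force: [0.3, 2.1, 7.5]
grip_width: 0.0207
grasp_force: 60.2
```

Emit:
arm_command(commands=[[0.0, [0, 0, -2], [0, 0, 0]], [0.0, [0, 0, -5], [0, 0, 0]], [0.0, [0, 0, -9], [0, 0, 0]], [0.0, [0, 0, -13], [0, 0, 0]], [0.0, [0, 0, -18], [0, 0, 0]], [0.0, [0, 0, -23], [0, 0, 0]], [0.0, [0, 0, -27], [0, 0, 0]], [0.0, [0, 0, -30], [0, 0, 0]], [0.0, [0, 0, -30], [0, 0, 0]], [0.0, [0, 0, -30], [0, 0, 0]]])

```text
clock: 3.15
ee_pos: [0.521, -0.19, 0.0363]
orientation: [2.186, 2.256, 0.0]
wrist_force: [0.0, 0.3, -4.2]
grip_width: 0.021
grasp_force: 58.8
```

```bash
cat >> h.py <<'E'
def paddle(c,box,zr,hz):
    # handle points above hz, ring/blade white points in box/z range; prints plane fit and ring circle
    w,H,S,V=measure(c);z=w[...,2];x0,x1,y0,y1=box
    b=(w[...,0]>x0)&(w[...,0]<x1)&(w[...,1]>y0)&(w[...,1]<y1)
    m=b&(H<20)&(S>100)&(z>hz)
    if m.sum()>50:
        m=big(m);p=w[m];print(" handle",rect(p),m.sum(),"z ends",[np.round(np.median(p[q][:,2]),4) for q in (p[:,1]<np.percentile(p[:,1],20),p[:,1]>np.percentile(p[:,1],80))])
    t=b&(S<90)&(z>zr[0])&(z<zr[1])
    if t.sum()>50:
        t=big(t);p=w[t];A=np.c_[p[:,:2]-p[:,:2].mean(0),np.ones(len(p))];k=np.linalg.lstsq(A,p[:,2],rcond=None)[0]
        print(" ring",rect(p),t.sum(),"slope deg x,y",np.degrees(k[:2]).round(2),"z",k[2].round(4),"circ",np.round(np.r_[cv2.minEnclosingCircle((p[:,:2]*1000).astype(np.float32))[0]],1))
E
python3 - <<'E'
from h import *
from cell import r
for n in("scene","side"):
    c=r.read_camera(n);print(n);paddle(c,(.44,.6,-.35,.06),(.033,.05),.045)
    cv2.imwrite(f"pics/{n}2.png",c["img"][:,:,::-1])
E
```

```text
scene
 handle (array([ 522.5, -250.5]), array([98.6, 34.3]), 85.5) 738 z ends [np.float64(0.0568), np.float64(0.0571)]
 ring (array([515.9, -41.7]), array([77.7, 78.4]), 64.9) 771 slope deg x,y [-0.85  0.14] z 0.0388 circ [514.3 -39.6]
side
 handle (array([ 516.9, -157.5]), array([36.3, 17.8]), 86.1) 49 z ends [np.float64(0.0569), np.float64(0.0567)]
 ring (array([512.9, -37.7]), array([77. , 78.7]), 30.9) 697 slope deg x,y [ 0.27 -0.52] z 0.038 circ [512.6 -41.8]
```

Lifted level, so the next moves are a further lift and a smooth carry.

Emit:
arm_command(commands=[[0, [0, 0, -2], [0, 0, 0]], [0, [0, 0, -6], [0, 0, 0]], [0, [0, 0, -13], [0, 0, 0]], [0, [0, 0, -21], [0, 0, 0]], [0, [0, 0, -30], [0, 0, 0]], [0, [0, 0, -39], [0, 0, 0]], [0, [0, 0, -48], [0, 0, 0]], [0, [0, 0, -56], [0, 0, 0]], [0, [0, 0, -63], [0, 0, 0]], [0, [0, 0, -68], [0, 0, 0]], [0, [0, 0, -70], [0, 0, 0]], [0, [0, 0, -70], [0, 0, 0]], [0, [0, 0, -70], [0, 0, 0]]])

```text
clock: 4.55
ee_pos: [0.5208, -0.1899, 0.106]
orientation: [-2.186, -2.256, 0.0]
wrist_force: [-0.6, -0.6, -3.1]
grip_width: 0.0203
grasp_force: 58.8
```

Emit:
arm_command(commands=[[0, [2, 1.5, 0], [0, 0, 0]], [0, [7, 5.6, 0], [0, 0, -0.25]], [0, [16, 12, 0], [0, 0, -0.55]], [0, [27, 21, 0], [0, 0, -0.9]], [0, [41, 31, 0], [0, 0, -1.4]], [0, [56, 43, 0], [0, 0, -1.9]], [0, [73, 56, 0], [0, 0, -2.45]], [0, [90, 69, 0], [0, 0, -3.0]], [0, [108.5, 83, 0], [0, 0, -3.65]], [0, [126.5, 97, 0], [0, 0, -4.3]], [0, [144, 110, 0], [0, 0, -4.85]], [0, [161, 123, 0], [0, 0, -5.4]], [0, [176, 135, 0], [0, 0, -5.9]], [0, [190, 145, 0], [0, 0, -6.4]], [0, [201, 154, 0], [0, 0, -6.75]], [0, [210, 160, 0], [0, 0, -7.05]], [0, [215, 164.5, 0], [0, 0, -7.2]], [0, [217, 166, 0], [0, 0, -7.3]], [0, [217, 166, 0], [0, 0, -7.3]], [0, [217, 166, 0], [0, 0, -7.3]]])

```text
clock: 6.55
ee_pos: [0.6797, 0.0312, 0.1062]
orientation: [-2.039, -2.39, 0.001]
wrist_force: [0.1, 0.5, -3.2]
grip_width: 0.021
grasp_force: 58.8
```

```bash
cat > m.py <<'E'
from h import *
from cell import r
s=r.sense();print(s["ee_pos"].round(4) if hasattr(s["ee_pos"],"round") else s["ee_pos"],R.from_rotvec(s["orientation"]).as_matrix().round(4).tolist())
import sys
zr=tuple(map(float,sys.argv[2:4]));ims=[]
for n in("scene","side"):
    c=r.read_camera(n);print(n);paddle(c,(.56,.8,-.2,.28),zr,zr[1]);ims.append(c["img"][:,:,::-1])
    w,H,S,V=measure(c);z=w[...,2];t=(S<90)&(z>.045)&(z<.053)&(w[...,0]>.58)&(w[...,0]<.72)&(w[...,1]>.1)&(w[...,1]<.26)
    k,l,st,_=cv2.connectedComponentsWithStats(t.astype(np.uint8))
    for i in range(1,k):
        if st[i,4]>60: print("  rail",rect(w[l==i]),st[i,4])
cv2.imwrite(f"pics/{sys.argv[1]}.png",np.vstack([ims[0][60:320,200:520],ims[1][100:360,80:400]]) )
E
python3 m.py carry .102 .12
```

```text
[0.6797 0.0312 0.1062] [[-0.1572, 0.9876, -0.0005], [0.9876, 0.1572, -0.0006], [-0.0005, -0.0006, -1.0]]
scene
 handle (array([688.5, -20.8]), array([ 26.1, 119. ]), 10.3) 773 z ends [np.float64(0.1272), np.float64(0.1276)]
 ring (array([654.9, 176.3]), array([77.8, 84.9]), 49.1) 911 slope deg x,y [-0.66  0.49] z 0.1083 circ [658.7 179.3]
  rail (array([694. , 184.8]), array([ 25.7, 110.8]), 9.3) 584
side
 handle (array([672.6,  58.7]), array([19.9, 44.3]), 9.7) 116 z ends [np.float64(0.1272), np.float64(0.1269)]
 ring (array([652.5, 180. ]), array([81.1, 83.2]), 55.8) 1077 slope deg x,y [ 0.54 -0.58] z 0.108 circ [654.4 176.5]
  rail (array([691.5, 199.5]), array([26.4, 88.4]), 9.1) 417
  rail (array([614. , 174.7]), array([ 25.8, 111. ]), 8.7) 728
```

View pics/carry.png

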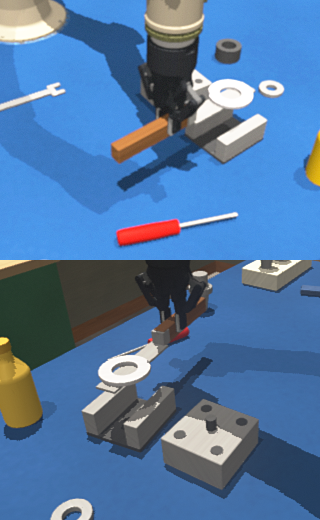

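The carry picture shows the ring over the rest with the blade lined up with the slot, and the block clear to the side. In the scene crop the ring is at about (230,93).

Emit:
arm_command(commands=[[0, [0.5, 0, 3], [0, 0, 0]], [0, [1, 0, 8], [0, 0, 0]], [0, [1.5, 0, 14], [0, 0, 0]], [0, [1.5, 0, 21], [0, 0, 0]], [0, [1.5, 0, 28], [0, 0, 0]], [0, [1.5, 0, 34], [0, 0, 0]], [0, [1.5, 0, 39], [0, 0, 0]], [0, [1.5, 0, 42], [0, 0, 0]], [0, [1.5, 0, 44], [0, 0, 0]], [0, [1.5, 0, 46], [0, 0, 0]], [0, [1.5, 0, 47.5], [0, 0, 0]], [0, [1.5, 0, 49], [0, 0, 0]], [0, [1.5, 0, 50.5], [0, 0, 0]], [0, [1.5, 0, 52], [0, 0, 0]], [0, [1.5, 0, 55], [0, 0, 0]], [0, [1.5, 0, 59], [0, 0, 0]], [0, [1.5, 0, 64], [0, 0, 0]], [0, [1.5, 0, 68], [0, 0, 0]], [0, [1.5, 0, 70], [0, 0, 0]], [0, [1.5, 0, 70], [0, 0, 0]]])

```text
clock: 8.65
ee_pos: [0.6796, 0.0336, 0.0358]
orientation: [-2.038, -2.39, 0.001]
wrist_force: [-0.7, 0.7, -2.2]
grip_width: 0.0205
grasp_force: 58.9
```

```bash
python3 m.py low .054 .064
```

```text
[0.6796 0.0336 0.0358] [[-0.1582, 0.9874, -0.0007], [0.9874, 0.1582, -0.0001], [0.0, -0.0007, -1.0]]
scene
 ring (array([654.9, 179.1]), array([78.7, 79. ]), 39.4) 732 slope deg x,y [-0.19  0.17] z 0.0571 circ [654.5 180.3]
  rail (array([616.6, 171.4]), array([ 30.1, 110.8]), 13.3) 314
  rail (array([692.8, 185.4]), array([108.5,  65.8]), 75.3) 542
side
 ring (array([652.9, 183.8]), array([77.6, 79.5]), 43.5) 912 slope deg x,y [0.18 0.  ] z 0.0566 circ [653.1 182. ]
  rail (array([688.8, 187.5]), array([ 33.2, 109.8]), 8.4) 395
  rail (array([613.2, 174.9]), array([109.8,  59. ]), 78.4) 705
```

View pics/low.png

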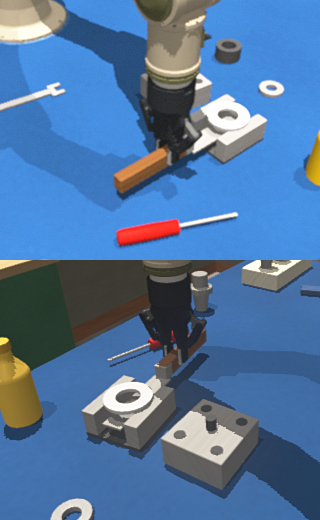

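The ring lies level on both rails at (654,181), within about 1 mm of centre, and the blade is below it. Next I draw the paddle out straight.

Emit:
arm_command(commands=[[0, [-2, 0, 0], [0, 0, 0]], [0, [-6, 0, 0], [0, 0, 0]], [0, [-13, 0, 0], [0, 0, 0]], [0, [-23, 0, 0], [0, 0, 0]], [0, [-35, 0, 0], [0, 0, 0]], [0, [-48, 0, 0], [0, 0, 0]], [0, [-61, 0, 0], [0, 0, 0]], [0, [-74, 0, 0], [0, 0, 0]], [0, [-87, 0, 0], [0, 0, 0]], [0, [-100, 0, 0], [0, 0, 0]], [0, [-113, 0, 0], [0, 0, 0]], [0, [-126, 0, 0], [0, 0, 0]], [0, [-139, -3, 0], [0, 0, 0]], [0, [-152, -9, 0], [0, 0, 0]], [0, [-165, -16, 0], [0, 0, 0]], [0, [-177, -23, 0], [0, 0, 0]], [0, [-186, -28, 0], [0, 0, 0]], [0, [-190, -30, 0], [0, 0, 0]], [0, [-190, -30, 0], [0, 0, 0]], [0, [-190, -30, 0], [0, 0, 0]]])

```text
clock: 10.75
ee_pos: [0.6806, -0.158, 0.0363]
orientation: [-2.037, -2.391, -0.001]
wrist_force: [-0.2, 0.4, -2.4]
grip_width: 0.0207
grasp_force: 58.9
```

Emit:
arm_command(commands=[[0, [0, 0, 3], [0, 0, 0]], [0, [0, 0, 8], [0, 0, 0]], [0, [0, 0, 14], [0, 0, 0]], [0, [0, 0, 19], [0, 0, 0]], [0, [0, 0, 22], [0, 0, 0]], [0, [0, 0, 24], [0, 0, 0]], [0, [0, 0, 25.5], [0, 0, 0]], [0, [0, 0, 26.5], [0, 0, 0]], [0, [0, 0, 27.5], [0, 0, 0]], [0, [0, 0, 27.5], [0, 0, 0]], [0, [0, 0, 27.5], [0, 0, 0]]])

```text
clock: 11.85
ee_pos: [0.6803, -0.1587, 0.0089]
orientation: [2.038, 2.391, 0.0]
wrist_force: [0.0, -1.0, -2.4]
grip_width: 0.0208
grasp_force: 58.9
```

Emit:
arm_command(commands=[[0, [0, 0, 0.5], [0, 0, 0]], [0, [0, 0, 1], [0, 0, 0]], [0, [0, 0, 1.5], [0, 0, 0]], [0, [0, 0, 1.5], [0, 0, 0]]])

```text
clock: 12.25
ee_pos: [0.6803, -0.1587, 0.0078]
orientation: [2.038, 2.39, 0.0]
wrist_force: [-1.5, 0.3, 3.5]
grip_width: 0.0207
grasp_force: 59.8
```

Contact with the bench, so I release and rise.

Emit:
arm_command(commands=[[0.6, [0, 0, 0], [0, 0, 0]], [0.6, [0, 0, 0], [0, 0, 0]], [0.6, [0, 0, 0], [0, 0, 0]], [0.6, [0, 0, 0], [0, 0, 0]], [0.6, [0, 0, 0], [0, 0, 0]], [0.6, [0, 0, 0], [0, 0, 0]], [0.6, [0, 0, -10], [0, 0, 0]], [0.6, [0, 0, -35], [0, 0, 0]], [0.6, [0, 0, -70], [0, 0, 0]], [0.6, [0, 0, -110], [0, 0, 0]], [0.6, [0, 0, -150], [0, 0, 0]], [0.6, [0, 0, -180], [0, 0, 0]], [0.6, [0, 0, -200], [0, 0, 0]], [0.6, [0, 0, -200], [0, 0, 0]], [0.6, [0, 0, -200], [0, 0, 0]]])

```text
clock: 13.75
ee_pos: [0.6802, -0.1587, 0.2079]
orientation: [2.038, 2.39, 0.001]
wrist_force: [-0.5, -0.1, -0.8]
grip_width: 0.0514
grasp_force: 0.0
```

```bash
sed -i 's/(.56,.8,-.2,.28),zr,zr\[1\]/(.56,.8,-.3,.28),zr,.02/' m.py; python3 m.py end .054 .064
```

```text
[ 0.6802 -0.1587  0.2079] [[-0.1582, 0.9874, 0.0009], [0.9874, 0.1582, -0.0002], [-0.0004, 0.0008, -1.0]]
scene
 handle (array([ 684.7, -189.6]), array([ 22.4, 160.8]), 9.3) 1261 z ends [np.float64(0.0284), np.float64(0.0286)]
 ring (array([654.4, 179.9]), array([77.7, 80.1]), 52.6) 734 slope deg x,y [-0.14  0.14] z 0.0571 circ [654.6 180. ]
  rail (array([617.2, 172. ]), array([ 30.6, 111.7]), 9.0) 332
  rail (array([685.1, 183.1]), array([ 43.5, 111.2]), 8.7) 539
side
 handle (array([ 681. , -186.2]), array([ 19.9, 154.9]), 8.8) 244 z ends [np.float64(0.0283), np.float64(0.0286)]
 ring (array([653. , 183.2]), array([77.6, 80.3]), 38.8) 918 slope deg x,y [ 0.07 -0.11] z 0.0567 circ [654.1 184. ]
  rail (array([653.6, 181.2]), array([105.9, 112.2]), 9.6) 1123
```

View pics/end.png

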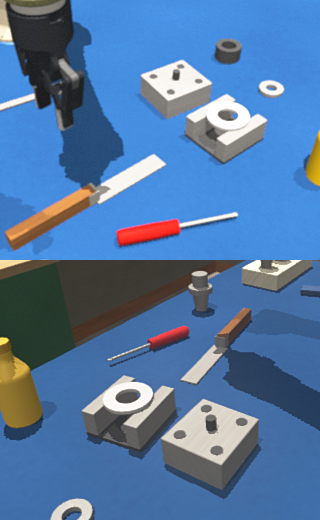

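The final picture shows the ring flat across both rails at (654,181) and the paddle flat on the bench, clear of the rest and ring. The gripper is up and touching nothing.

```bash
python3 -c "
from cell import r
print(r.hand_in())"
```

```text
the job is handed in; nothing more can be done
None
```

Job handed in at about 14 s: the ring lies flat across both rails, centred to within about 2 mm, and the paddle lies flat on the bench clear of the rest and the ring, with the gripper clear of everything.

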